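# Turn the fused glass coaster over with the spatula

### The job

The fused coaster on the kiln shelf is still too warm to touch, so take the cranked spatula from its brick, slide the blade right under the coaster until its front edge just meets the dam bar behind, and flip the coaster over sideways with the spatula, low over the shelf, so that it lies flat on the shelf with its strips down. Go gently: only light pressure on the washed shelf, the dam bar and the glass, no touching the coaster with the robot itself, and leave the jar, tub and pliers alone. Then lay the spatula back as you found it, handle end in the groove of the brick and blade flat on the bench.

Things in the scene. Friction and masses are not known exactly. Their poses are not given: they have to be found in the camera images.
- shelf: Fixed kiln shelf, a pale pink kiln-washed slab 200 (x) x 380 (y) x 16 mm on four wooden props; its top is 50 mm above the bench. Origin: centre of the top face; +x runs from the robot's side to the dam bar, y along the dam bar, z up. Turned up to 10 degrees.
- dam: Dam bar fixed on the shelf along its far (+x) side: pale ceramic bar 12 (x) x 360 (y) x 20 mm high, the back stop for the coaster. Origin: centre of its underside, 76 mm in +x from the shelf's origin; its face towards the robot stands 70 mm in +x from the shelf's origin. Axes as the shelf's.
- coaster: Loose fused glass coaster 90 x 90 x 10 mm, about 0.19 kg, edges rounded to a half circle (radius 5 mm). Origin: middle of the slab; x, y along its sides (x roughly towards the dam bar); +z out of the face with three pale fused strips, which is up at the start. It lies flat on the shelf, its far edge 5 to 22 mm from the dam bar; pushed, it slides and squares up against the bar.
- spatula: Loose steel spatula, 0.2 kg, friction on shelf and glass about 0.6. Origin: underside of the blade, on its centre line; +x to the front edge at x=46, z up out of the blade. Blade x -69 to 46, 76 wide, 1.5 mm thick. Neck rises at x -60 to -81. Wooden handle, octagonal, 24 mm across flats, x -82 to -204, axis parallel to x, 55 mm above the underside. In a grip it may yield 1 to 2 mm per N at the front edge.
- brick: Fixed pale firebrick that holds the spatula: 40 (x) x 90 (y) x 59 mm with a groove along x, 36 mm wide, its floor 43 mm above the bench. Origin: centre of its underside; +x along the groove away from the robot. The spatula starts with its origin 175 mm in +x of the brick's, blade flat on the bench.
- frit_jar: Bystander: amber glass jar with a white lid, 68 mm wide, 85 mm tall, origin at the centre of its underside. It stands on the side of the bench where the spatula is not.
- wash_tub: Bystander: white plastic tub of kiln wash with a grey lid, 94 mm wide, 60 mm tall, origin at the centre of its underside, beside the shelf on one side.
- pliers: Bystander: running pliers lying flat, 145 mm long, 75 mm wide, 14 mm high, origin at the pivot on the bench, beside the shelf on the other side.
Not all that is in view belongs to the job. What is shaped like the brick but green or turquoise is not meant.

How it is judged (in metres and radians):
On the way, in this order (a step that is already met when the one before it is completed fails the run):
1. the blade is right under the coaster, its front edge touching the dam bar (contact force between spatula and coaster above 0.3 N and contact force between spatula and dam above 0.3 N and horizontal distance between spatula and coaster below 0.03 m and z of coaster in the frame of shelf above 0.006 m), for 0.05 s.
2. the coaster, pushed by the spatula, is turned up by over 55 degrees (angle between coaster's own z axis and vertical above 0.96 rad and contact force between spatula and coaster above 0.02 N).
At the end, for the whole second after the job is handed in: The coaster lies still and flat (within 5 degrees), strips down, wholly on the shelf before the dam bar; the spatula lies still, blade flat on the bench (within 4 mm, 3 degrees), handle end in the brick's groove (origin 145 to 205 mm ahead of the brick's, within 30 mm sideways) (angle between coaster's own z axis and vertical above 3.05 rad and z of coaster in the frame of shelf between 0.002 and 0.008 m and y of coaster in the frame of shelf between -0.145 and 0.145 m and x of coaster in the frame of shelf between -0.06 and 0.035 m and linear speed of each of coaster, spatula below 0.02 m/s and x of spatula in the frame of brick between 0.145 and 0.205 m and y of spatula in the frame of brick between -0.03 and 0.03 m and height (world z) of spatula below 0.004 m and angle between spatula's own z axis and vertical below 0.05 rad); the robot touches nothing.
It fails at once if the spatula presses on the kiln shelf or on the coaster with over 12 N (contact force between spatula and shelf above 12 N or contact force between spatula and coaster above 12 N).
It fails at once if the spatula pushes on the dam bar with over 8 N (contact force between spatula and dam above 8 N).
It fails at once if the fingers or the arm touch the coaster (contact force between any of the fingers, the arm and coaster above 0.3 N).
It fails at once if the jar, the tub or the pliers are moved by over 15 mm (distance of any of frit_jar, wash_tub, pliers from where it was at the start of the episode above 0.015 m).
It fails at once if the coaster is lifted or tossed over 100 mm above the shelf (z of coaster in the frame of shelf above 0.1 m).
It also fails if it takes over 72 s, if anything falls off the work surface, if the arm or the gripper's body presses on something with over 40 N, if the wrist force passes 120 N, or if a joint passes its speed limit or range.

### The arm

A 6-joint arm with a two-finger parallel gripper is mounted at the origin on the work surface. World frame = base frame: x ahead of the robot, y to its left, z up, the work surface at z = 0. Lengths are in mm, angles in rad, forces in N, time in s.
With the tool pointing down it reaches from about 425 to 950 mm from the base axis. Payload 14.7 kg.
Tool frame: the origin (TCP) lies midway between the tips of the shut fingers; the grasp point (between the pads) lies 19 mm behind it; z points along the fingers, y is the line along which they close (so a half turn about z gives the same grasp; the last joint's range is limited). The gripper opens to 85 mm and grips with 20 to 120 N. Pads are 22 mm wide; open, the fingers measure 114 mm over their backs; the gripper's body (76 mm by 85 mm) begins 54 mm behind the grasp point. The pads swing forward as they close: fully open they stand 13 mm farther back than shut.
Start: joints at [1.176, 0.48, 1.596, -0, 1.065, -0.047], TCP at [221.515, 611.084, 231.297] pointing down, gripper open.
Joint ranges: [-2.75, 2.75], [-0.82, 2.05], [0.23, 2.67], [-1.56, 4.7], [0.09, 2.69], [-2.92, 2.92]. Speed limits (rad/s): [1.89, 1.89, 2.39, 3.01, 3.01, 3.01].

### API

Orientations are given as a rotation vector (axis times angle).
In Python, from plant import get_obs, eyes, bot, find_in, mark_of gives the robot as it stands.
- The arm moves only by the tool apply_moves, never from a script. Its argument "series" is a list of rows, each a list of 3 entries, a list of its own where there are three numbers: the shift along the tool's x, y, z in mm, then the turn, a rotation vector about the tool's x, y, z in rad, then the finger opening in mm, from 0 to 85.4. In form: [[[tx, ty, tz], [wx, wy, wz], jaw], ...]. A call has 1 to 10 rows; each row is the pose to reach, as a shift and turn from the pose commanded when the call began, along the tool's axes at that moment; what a row does not reach only later rows make up. A row lasts 1/10 s, in which the tool goes at most 50 mm and 8.59 degrees, less where a joint would pass 70% of its speed; a pose out of reach is approached as far as the arm can. A call with a gripper value outside its range is refused whole. The fingers move at their own pace and stop on an object; "newtons" is the grip in N (left out, the last holds). Time passes only in rows, so rows that repeat a pose let the fingers close. It gives the time, the measured TCP pose, the force, the opening and the grip force at its end, in the units of the state.
- get_obs(): the state, without advancing time (a new reading comes with each control period).
- eyes.camera(name): name is "side" or "top"; returns a dict with "color" (480x640x3 uint8, red, green, blue), "K" (3x3 intrinsics, pixels), "R" (3x3) and "t" (3): a world point X has camera coordinates R X + t. Camera axes: x right, y down, z forward; pixel columns grow to the right and rows downward; lengths in mm; the calibration is good to about 2 mm. A picture is of the moment at which its call begins. There is no depth.
- bot.hand_in(): hands the job in; it is judged then, once.
Trained networks look in a picture, given as the dict that the camera call returned (one of the last four; its "shot" number tells which), for a name from the list of things; names that differ only in an ending like _2 or _b are one class to them, and where a whole thing is asked for, a point or a joint stands for the part that bears it (a point fixed in the world has none). Each returns a list of dicts, best first, with "score" (0 to 1); they miss things now and then, are a little off and sometimes report something else, mostly with a low value. They report only what shows in the picture. A call takes as long as a camera call. They do not tell look-alikes from the thing itself.
- find_in(picture, query): "pixel" ([column, row] in pixels, amid what is visible of it).
- mark_of(picture, query): "pixel" ([column, row] in pixels: a listed point, or the origin of a listed thing).
The state is a dict: "time_s": time; "joints": joint angles; "qvel": joint speeds; "tau": joint torques, N m; "eef_pos": TCP position; "tcp_rot": TCP orientation; "force": force on the tool from outside, world axes, zero at the start; "wrist_torque": the same for the moment, N m; "finger_gap": opening from 0.0 (shut) to 1.0 (fully open); "gripper_force": force on a finger pad.
Only numpy, scipy, OpenCV 4.12 (cv2) and the standard library are available. Lean on these libraries where they do the work, as an engineer would, in place of code of your own. Each camera call takes 0.05 s, during which the arm holds its last target. There are 200 camera calls.

## Working session

There is one attempt and no reset: what is moved stays moved. The work goes in short steps, Python scripts to look and compute and a tool call to move; the robot and the scene stay as the last step left them, time stands still between calls to the robot, and variables do not carry over. Pictures are saved under pics/ and viewed, at most 10 in all, crops included, and the job is handed in when it is done.

Besides the shell and the picture viewer there is one more tool, called after ">>>" by a JSON object that holds its "name" and its "arguments", one argument or row to a line. apply_moves: Moves the arm, as the interface text tells. Its arguments: {"type":"object","properties":{"series":{"type":"array"},"newtons":{"type":"number"}},"required":["series"]}

```bash
ls; mkdir -p pics; cat > h.py <<'E'
import numpy as np, cv2
from scipy.spatial.transform import Rotation as Ro
from plant import get_obs, eyes, bot, find_in, mark_of
def tri(cams, px):
    A=[];b=[]
    for c,p in zip(cams,px):
        P=c["K"]@np.c_[c["R"],c["t"]]
        for i in (0,1):
            r=P[i]-p[i]*P[2]; A.append(r[:3]); b.append(-r[3])
    return np.linalg.lstsq(np.array(A),np.array(b),rcond=None)[0]
def onz(c,p,z):
    d=c["R"].T@np.linalg.solve(c["K"],[p[0],p[1],1]); o=-c["R"].T@c["t"]
    return o+d*(z-o[2])/d[2]
def proj(c,X):
    q=c["K"]@(c["R"]@np.asarray(X,float)+c["t"]); return q[:2]/q[2]
def save(c,n): cv2.imwrite("pics/"+n,c["color"][:,:,::-1])
E
python3 - <<'E'
from h import *
np.set_printoptions(precision=1,suppress=True)
c={n:eyes.camera(n) for n in("top","side")}
for n in c: save(c[n],n+"0.png"); print(n,-c[n]["R"].T@np.array(c[n]["t"]),c[n]["K"][0])
for q in "shelf dam coaster spatula brick frit_jar wash_tub pliers".split():
    for n in c:
        print(q,n,[(np.round(m["pixel"],1),round(m["score"],2),onz(c[n],m["pixel"],{"shelf":50,"dam":50,"coaster":55}.get(q,0))) for m in mark_of(c[n],q)[:3]])
print(get_obs())
E
```

```text
pics
top [ 327.9   15.7 1166.4] [439.6   0.  317.9]
side [-218.3 -781.6  755.8] [468.5   0.  322.6]
shelf top [(array([320.5, 176.5]), 0.79, array([647.2,   9. ,  50. ]))]
shelf side [(array([369.2, 234.1]), 0.61, array([646.1,   3. ,  50. ])), (array([280.1, 217.8]), 0.45, array([501.2, 240.9,  50. ]))]
dam top [(array([314.5, 148. ]), 0.59, array([724.7,  24.7,  50. ]))]
dam side [(array([381.6, 224.4]), 0.6, array([715.2,  19.2,  50. ]))]
coaster top [(array([315.6, 174.4]), 0.85, array([651.4,  21.8,  55. ]))]
coaster side [(array([367.6, 231.1]), 0.64, array([648.3,  12.2,  55. ]))]
spatula top [(array([209.8, 223.2]), 0.69, array([532.5, 307.1,   0. ]))]
spatula side [(array([277.6, 219.5]), 0.85, array([539.2, 309.3,   0. ]))]
brick top [(array([153.6, 278.1]), 0.96, array([385.3, 451. ,   0. ])), (array([209.9, 286.8]), 0.72, array([362.2, 301.3,   0. ])), (array([189.2, 333. ]), 0.68, array([242.8, 351.3,   0. ]))]
brick side [(array([231.6, 240.2]), 0.76, array([357.8, 293.3,   0. ])), (array([214.5, 218.7]), 0.75, array([382.9, 440.5,   0. ])), (array([238.7, 263.1]), 0.63
[... 180 characters left out ...]
  0. ]))]
wash_tub top [(array([182.9, 165.6]), 0.76, array([692.9, 386.1,   0. ]))]
wash_tub side [(array([305.1, 198.7]), 0.88, array([701.1, 369.1,   0. ]))]
pliers top [(array([457.1, 172.4]), 0.95, array([ 672.4, -365. ,    0. ]))]
pliers side [(array([484. , 309.1]), 0.64, array([ 675.8, -372. ,    0. ]))]
{'time_s': 0.9, 'joints': array([ 1.2,  0.5,  1.6, -0. ,  1.1, -0. ]), 'qvel': array([-0.,  0.,  0., -0., -0.,  0.]), 'tau': array([  0. , -95. , -43.1,   0. ,   0. ,   0. ]), 'eef_pos': array([221.5, 611.1, 231.3]), 'tcp_rot': array([ 0.5,  3.1, -0. ]), 'force': array([0.6, 0.8, 0.1]), 'wrist_torque': array([ 0.1,  0. , -0. ]), 'gripper_force': 0.0, 'finger_gap': 0.9979322320858282}
```

```bash
sleep 0.1; ls pics
```

```text
side0.png
top0.png
```

View pics/top0.png

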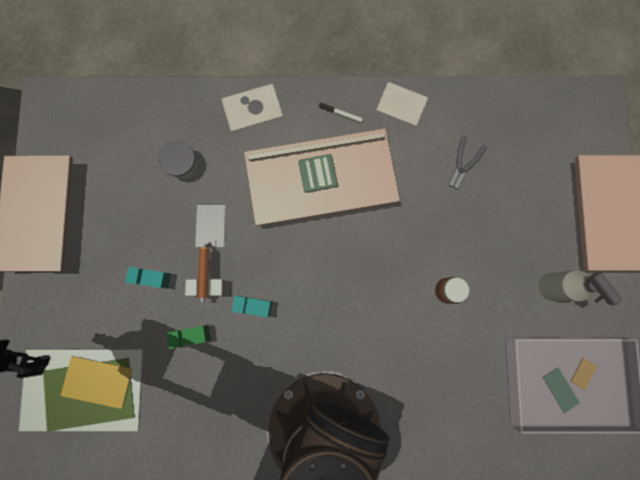

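View pics/side0.png

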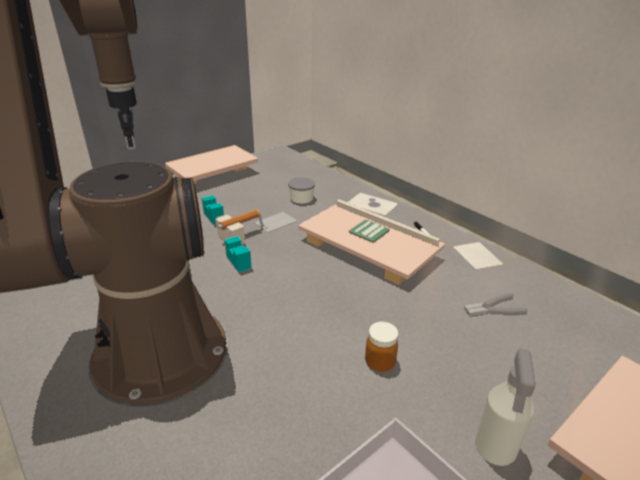

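Top view: spatula blade at about (210,226), handle (203,272), brick (204,287), coaster (318,173), dam along (247,156)–(385,134). The teal and green bricks are decoys. The side view agrees.

Next I'll measure the shelf, coaster and spatula precisely.

```bash
cat > seg.py <<'E'
from h import *
np.set_printoptions(precision=1,suppress=True)
c=eyes.camera("top"); s=eyes.camera("side")
def rect(cam,x0,x1,y0,y1,z,sc):   # rectified: col = (y1-y)*sc, row=(x1-x)*sc
    W=[(x1,y1),(x1,y0),(x0,y0),(x0,y1)]
    src=np.float32([proj(cam,[a,b,z]) for a,b in W]); h,w=int((x1-x0)*sc),int((y1-y0)*sc)
    M=cv2.getPerspectiveTransform(src,np.float32([[0,0],[w,0],[w,h],[0,h]]))
    return cv2.warpPerspective(cam["color"],M,(w,h),flags=cv2.INTER_CUBIC)
def box(m,x1,y1,sc):
    cs,_=cv2.findContours(m.astype(np.uint8),cv2.RETR_EXTERNAL,cv2.CHAIN_APPROX_NONE)
    k=max(cs,key=cv2.contourArea); b=cv2.boxPoints(cv2.minAreaRect(k))
    return np.c_[x1-b[:,1]/sc,y1-b[:,0]/sc],cv2.minAreaRect(k)
for n,cam in(("top",c),("side",s)):
    r=rect(cam,500,780,-220,230,50,2).astype(int)
    b,m=box((r[...,0]-r[...,2]>30),780,230,2); print(n,"shelf",b.tolist(),b.mean(0),m)
    r=rect(cam,580,740,-60,110,60,4).astype(int)
    mk=((r[...,1]-r[...,0]>3)).astype(np.uint8); mk=cv2.morphologyEx(mk,cv2.MORPH_CLOSE,np.ones((45,45)))
    b,m=box(mk,740,110,4); print(n,"coaster",b.tolist(),b.mean(0),m)
    r=rect(cam,280,620,210,420,0,2)
    cv2.imwrite(f"pics/sp_{n}.png",r[...,::-1])
    r=rect(cam,280,620,210,420,55,2).astype(int)
    b,m=box((r[...,0]-r[...,2]>40),620,420,2); print(n,"handle",b.tolist(),b.mean(0),m)
a=cv2.imread("pics/sp_top.png");b=cv2.imread("pics/sp_side.png")
cv2.imwrite("pics/sp.png",cv2.resize(np.hstack([a,b]),None,fx=.85,fy=.85))
E
python3 seg.py
```

```text
top shelf [[715.3016967773438, 210.68377685546875], [779.4794311523438, -162.09329223632812], [582.084716796875, -196.07699584960938], [517.906982421875, 176.7000732421875]] [648.7   7.3] ((445.3932189941406, 262.6136169433594), (400.5974426269531, 756.5223999023438), 80.23165130615234)
top coaster [[689.3352661132812, 68.10307312011719], [706.13525390625, -18.064834594726562], [619.4811401367188, -34.95967102050781], [602.6810913085938, 51.20823669433594]] [654.4  16.6] ((373.71319580078125, 342.36724853515625), (353.14306640625, 351.1615295410156), 78.967529296875)
top handle [[462.5000305175781, 319.5], [462.5000305175781, 296.0], [334.5000305175781, 296.0], [334.5000305175781, 319.5]] [398.5 307.8] ((224.5, 442.99993896484375), (255.99996948242188, 46.99999237060547), 90.0)
side shelf [[759.6214599609375, 228.34963989257812], [803.6657104492188, -184.9166259765625], [528.3966064453125, -214.25369262695312], [484.3523864746094, 199.0125732421875]] [644.   7.] ((445.904052734375, 271.9819030761719), (553.6559448242188, 831.2133178710938), 83.91661071777344)
side coaster [[686.2073974609375, 60.636898040771484], [702.9766845703125, -26.0045166015625], [612.860595703125, -43.44635009765625], [596.09130859375, 43.195068359375]] [649.5   8.6] ((405.618896484375, 361.86407470703125), (367.15399169921875, 352.9973449707031), 79.04593658447266)
side handle [[473.0113525390625, 340.0446472167969], [474.68463134765625, 283.39154052734375], [323.5906982421875, 278.9288330078125], [321.91741943359375, 335.58197021484375]] [398.3 309.5] ((221.02651977539062, 443.39794921875), (302.31964111328125, 113.35563659667969), 88.30821228027344)
```

View pics/sp.png

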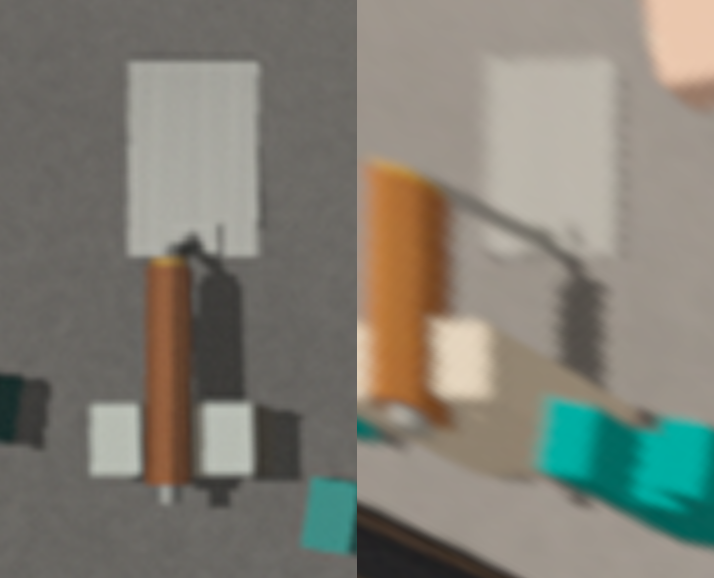

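Blade is at x 469–585 with centre y≈306, yaw≈0, so the spatula origin is about (539,306.5). The brick sits at x≈364, with the decoys well clear. I'll grip the handle with the tool tilted 45°, flat on flat, so the flip stays within wrist range.

```bash
cat > pl.py <<'E'
from h import *
import json,os
F=np.diag([-1.,1,-1])
def T(R,p):
    M=np.eye(4);M[:3,:3]=R;M[:3,3]=p;return M
def cur():
    o=get_obs(); return T(Ro.from_rotvec(o["tcp_rot"]).as_matrix(),o["eef_pos"])
S=T(Ro.from_euler('z',9.8,degrees=True).as_matrix(),[648.7,7.3,50])
def tool(x,y,z,yaw,phi): return T((Ro.from_euler('z',yaw,degrees=True)*Ro.from_euler('x',phi,degrees=True)).as_matrix()@F,[x,y,z])
def sp(x,y,z,roll=0,pitch=0,yaw=0,frame=S): # spatula pose; pitch>0 nose down
    return frame@T(Ro.from_euler('ZYX',[yaw,pitch,roll],degrees=True).as_matrix(),[x,y,z])
def G(): return np.array(json.load(open("grip.json")))  # tool in spatula frame
def rows(goals,jaw,C=None):
    C=cur() if C is None else C
    for M in goals:
        D=np.linalg.inv(C)@M; w=Ro.from_matrix(D[:3,:3]).as_rotvec()
        print([np.round(D[:3,3],1).tolist(),np.round(w,3).tolist(),jaw])
def spat():
    return cur()@np.linalg.inv(G())
E
python3 - <<'E'
from pl import *
g=np.array([407,307,55]); z=np.array([0,-.7071,-.7071])
rows([tool(*(g+z*(21-b)),0,-45) for b in(120,40,0)],50)
E
```

```text
[[-254.2, -156.8, 106.3], [0.777, -0.137, -0.33], 50]
[[-273.5, -210.0, 162.8], [0.777, -0.137, -0.33], 50]
[[-283.1, -236.6, 191.1], [0.777, -0.137, -0.33], 50]
```

>>> {"name": "apply_moves", "arguments": {
  "series": [
    [[-36,-22,15],[0.11,-0.02,-0.047],50],
    [[-73,-45,30],[0.22,-0.04,-0.094],50],
    [[-109,-67,45],[0.33,-0.06,-0.141],50],
    [[-145,-90,60],[0.44,-0.08,-0.189],50],
    [[-182,-112,76],[0.555,-0.1,-0.236],50],
    [[-218,-134,91],[0.666,-0.117,-0.283],50],
    [[-254,-157,106],[0.777,-0.137,-0.33],50],
    [[-254,-157,106],[0.777,-0.137,-0.33],50],
    [[-254,-157,106],[0.777,-0.137,-0.33],50]
  ]
}}

```text
time_s: 1.9
eef_pos: [406.7, 376.5, 124.2]
tcp_rot: [-0.001, -2.901, 1.203]
force: [-0.3, 0.2, 1.0]
finger_gap: 0.587
gripper_force: 0.0
```

```bash
python3 - <<'E'
from pl import *
np.set_printoptions(precision=2,suppress=True)
o=get_obs();print(o["joints"],o["eef_pos"],o["time_s"])
g=np.array([407,307,55]); z=np.array([0,-.7071,-.7071])
rows([tool(*(g+z*(21-b)),0,-45) for b in(80,40,20,0)],50)
E
```

```text
[ 0.96  0.85  1.45 -0.41  1.53 -0.44] [406.72 376.54 124.18] 1.9
[[-0.3, -0.2, 39.1], [-0.001, -0.001, 0.0], 50]
[[-0.4, -0.2, 79.1], [-0.001, -0.001, 0.0], 50]
[[-0.4, -0.2, 99.1], [-0.001, -0.001, 0.0], 50]
[[-0.4, -0.2, 119.1], [-0.001, -0.001, 0.0], 50]
```

>>> {"name": "apply_moves", "arguments": {
  "series": [
    [[0,0,40],[0,0,0],50],
    [[0,0,79],[0,0,0],50],
    [[0,0,99],[0,0,0],50],
    [[0,0,119],[0,0,0],50],
    [[0,0,119],[0,0,0],50],
    [[0,0,119],[0,0,0],30],
    [[0,0,119],[0,0,0],30],
    [[0,0,119],[0,0,0],22],
    [[0,0,119],[0,0,0],22]
  ],
  "newtons": 30
}}

```text
time_s: 2.8
eef_pos: [407.3, 293.3, 43.4]
tcp_rot: [-0.0, 2.9, -1.203]
force: [-1.1, -0.8, 19.1]
finger_gap: 0.276
gripper_force: 31.0
```

>>> {"name": "apply_moves", "arguments": {
  "series": [
    [[0,-1.5,-1.5],[0,0,0],22],
    [[0,-2,-2],[0,0,0],22],
    [[0,-2,-2],[0,0,0],22]
  ],
  "newtons": 30
}}

```text
time_s: 3.1
eef_pos: [407.0, 293.5, 44.2]
tcp_rot: [-0.001, 2.902, -1.2]
force: [-0.6, -0.3, -1.6]
finger_gap: 0.275
gripper_force: 29.4
```

```bash
python3 - <<'E'
from h import *
a=[]
for n in("top","side"):
    c=eyes.camera(n); p=proj(c,[470,307,30]).astype(int)
    k=c["color"][max(0,p[1]-80):p[1]+80,max(0,p[0]-100):p[0]+100,::-1]; a.append(cv2.resize(k,(400,320),interpolation=cv2.INTER_CUBIC)); print(p)
cv2.imwrite("pics/g1.png",np.hstack(a)); print(get_obs()["force"],get_obs()["eef_pos"])
E
```

```text
[206 244]
[259 218]
[ 0.46240205 -0.14422868 -3.2625055 ] [406.89660991 293.14287852  43.93741176]
```

View pics/g1.png

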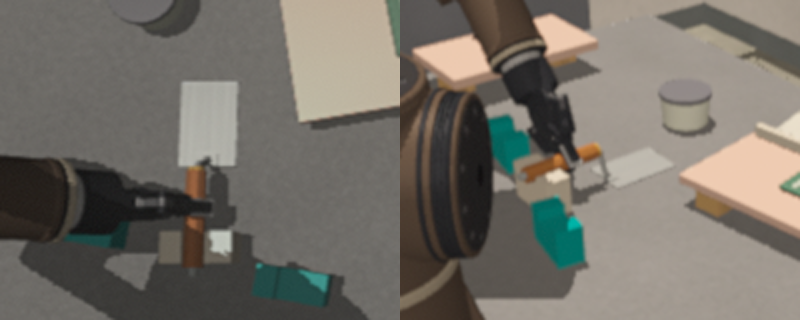

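>>> {"name": "apply_moves", "arguments": {
  "series": [
    [[0,0,0],[0,0,0],20],
    [[0,0,0],[0,0,0],20],
    [[0,0,0],[0,0,0],20]
  ],
  "newtons": 110
}}

```text
time_s: 3.5
eef_pos: [406.9, 292.8, 43.9]
tcp_rot: [-0.001, 2.902, -1.202]
force: [-0.6, 0.9, -1.7]
finger_gap: 0.258
gripper_force: 95.7
```

```bash
python3 - <<'E'
from pl import *
np.set_printoptions(precision=2,suppress=True)
C=cur(); Rs=C[:3,:3]@F@Ro.from_euler('x',45,degrees=True).as_matrix()
z=C[:3,2]; s=(55-C[2,3])/-z[2]; h=C[:3,3]-z*s; print(h)
yaw=np.arctan2(Rs[1,0],Rs[0,0]); print("Rs",Ro.from_matrix(Rs).as_rotvec())
# spatula flat on bench; origin x from vision 539
Sp=T(Ro.from_euler('z',yaw).as_matrix(),[539,h[1]+np.tan(yaw)*132,0])
json.dump((np.linalg.inv(Sp)@C).tolist(),open("grip.json","w")); json.dump(Sp.tolist(),open("home.json","w"));json.dump(C.tolist(),open("homeC.json","w"))
print(get_obs()["force"],C[:3,3])
g=G(); up=Sp.copy(); up[2,3]=90
mid=sp(-130,7.5,60)
rows([up@g,mid@g,sp(-112,7.5,30)@g],20,C)
E
```

```text
[406.87 303.93  55.  ]
Rs [ 0. -0.  0.]
[-0.62  0.87 -1.74] [406.88 292.8   43.86]
[[-0.0, -63.6, -63.7], [-0.0, -0.0, 0.0], 20]
[[16.0, -313.8, 158.1], [-0.0, -0.121, -0.121], 20]
[[-1.7, -290.4, 177.2], [-0.0, -0.121, -0.121], 20]
```

>>> {"name": "apply_moves", "arguments": {
  "series": [
    [[0,-32,-32],[0,0,0],20],
    [[0,-64,-64],[0,0,0],20],
    [[2,-94,-37],[0,-0.015,-0.015],20],
    [[4,-125,-9],[0,-0.03,-0.03],20],
    [[6,-157,19],[0,-0.045,-0.045],20],
    [[8,-188,47],[0,-0.06,-0.06],20],
    [[10,-219,74],[0,-0.075,-0.075],20],
    [[12,-251,102],[0,-0.09,-0.09],20],
    [[14,-282,130],[0,-0.105,-0.105],20],
    [[16,-314,158],[0,-0.121,-0.121],20]
  ]
}}

```text
time_s: 4.5
eef_pos: [390.6, -42.3, 154.3]
tcp_rot: [-0.245, 2.832, -1.172]
force: [1.7, -0.8, -2.8]
finger_gap: 0.26
gripper_force: 95.8
```

```bash
python3 - <<'E'
from pl import *
np.set_printoptions(precision=2,suppress=True)
P=np.linalg.inv(S)@spat(); print(P[:3,3],Ro.from_matrix(P[:3,:3]).as_rotvec(),get_obs()["force"],get_obs()["joints"])
g=G()
rows([sp(-112,7.5,15)@g,sp(-112,7.5,4)@g,sp(-112,7.5,2)@g],20)
E
```

```text
[-130.63    6.49   60.42] [ 0. -0.  0.] [ 1.72 -0.84 -2.78] [ 0.49  0.49  2.29 -0.98  0.95 -0.43]
[[-18.6, 33.0, 31.3], [0.0, 0.001, 0.001], 20]
[[-18.6, 40.8, 39.0], [0.0, 0.001, 0.001], 20]
[[-18.6, 42.2, 40.5], [0.0, 0.001, 0.001], 20]
```

>>> {"name": "apply_moves", "arguments": {
  "series": [
    [[-19,17,15],[0,0,0],20],
    [[-19,33,31],[0,0,0],20],
    [[-19,41,39],[0,0,0],20],
    [[-19,41,39],[0,0,0],20],
    [[-19,41,39],[0,0,0],20]
  ]
}}

```text
time_s: 5.0
eef_pos: [409.4, -36.5, 97.9]
tcp_rot: [-0.244, 2.833, -1.174]
force: [-0.9, -0.8, -2.3]
finger_gap: 0.255
gripper_force: 96.1
```

```bash
python3 - <<'E'
from pl import *
np.set_printoptions(precision=2,suppress=True)
P=np.linalg.inv(S)@spat(); print(P[:3,3],get_obs()["force"])
a=[]
for n in("top","side"):
    c=eyes.camera(n); p=proj(c,[600,10,50]).astype(int)
    im=c["color"][:,:,::-1].copy()
    k=im[p[1]-60:p[1]+60,p[0]-75:p[0]+75]; a.append(cv2.resize(k,(400,320),interpolation=cv2.INTER_CUBIC)); print(p,c["R"])
    M=spat()
    for q in ([46,38,0],[46,-38,0]): print(n,(proj(c,(M@[*q,1])[:3])-p+[75,60])*400/150+[400*(n=="side"),0])
cv2.imwrite("pics/g2.png",np.hstack(a))
E
```

```text
[-111.17    8.79    3.91] [-0.9  -0.83 -2.27]
[320 194] [[-0.   -1.   -0.  ]
 [-0.99  0.   -0.14]
 [ 0.14  0.   -0.99]]
top [166.99 182.82]
top [244.17 169.59]
[356 238] [[ 0.76 -0.65  0.02]
 [-0.33 -0.41 -0.85]
 [ 0.56  0.64 -0.53]]
side [563.73 152.02]
side [621.51 177.34]
```

View pics/g2.png

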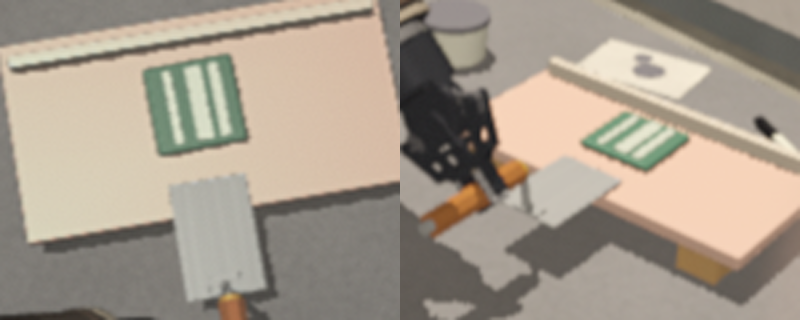

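>>> {"name": "apply_moves", "arguments": {
  "series": [
    [[0,1,1],[0,0,0],20],
    [[0,1.8,1.8],[0,0,0],20],
    [[0,2.4,2.4],[0,0,0],20],
    [[0,2.4,2.4],[0,0,0],20],
    [[0,2.4,2.4],[0,0,0],20]
  ]
}}

```text
time_s: 5.6
eef_pos: [409.5, -36.3, 94.3]
tcp_rot: [-0.243, 2.833, -1.173]
force: [0.5, -0.5, -1.2]
finger_gap: 0.261
gripper_force: 96.1
```

```bash
python3 - <<'E'
from pl import *
np.set_printoptions(precision=2,suppress=True)
P=np.linalg.inv(S)@spat(); print(P[:3,3],get_obs()["force"],get_obs()["wrist_torque"])
E
```

```text
[-110.97    8.93    0.44] [ 0.49 -0.46 -1.2 ] [0.5  0.05 0.04]
```

>>> {"name": "apply_moves", "arguments": {
  "series": [
    [[0,0.3,0.3],[0,0,0],20],
    [[-5,0.5,0.5],[0,0,0],20],
    [[-10,0.5,0.5],[0,0,0],20],
    [[-15,0.5,0.5],[0,0,0],20],
    [[-20,0.5,0.5],[0,0,0],20],
    [[-20,0.5,0.5],[0,0,0],20]
  ]
}}

```text
time_s: 6.2
eef_pos: [430.2, -32.7, 93.5]
tcp_rot: [-0.243, 2.832, -1.172]
force: [1.3, 0.4, 0.1]
finger_gap: 0.255
gripper_force: 96.2
```

>>> {"name": "apply_moves", "arguments": {
  "series": [
    [[-4,0,0],[0,0,0],20],
    [[-8,0,0],[0,0,0],20],
    [[-12,0,0],[0,0,0],20],
    [[-16,0,0],[0,0,0],20],
    [[-20,0,0],[0,0,0],20],
    [[-24,0,0],[0,0,0],20],
    [[-28,0,0],[0,0,0],20],
    [[-31,0,0],[0,0,0],20],
    [[-34,0,0],[0,0,0],20]
  ]
}}

```text
time_s: 7.1
eef_pos: [462.7, -27.3, 93.6]
tcp_rot: [-0.243, 2.833, -1.174]
force: [-4.5, -0.2, 3.4]
finger_gap: 0.259
gripper_force: 96.7
```

```bash
cat > look.py <<'E'
import sys
from pl import *
np.set_printoptions(precision=2,suppress=True)
o=get_obs(); P=np.linalg.inv(S)@spat(); print(P[:3,3],o["force"],o["wrist_torque"],o["joints"],o["time_s"])
# coaster by colour in rectified top view (z=60), shelf coords
c=eyes.camera("top"); im=c["color"].astype(int)
W=[(740,120),(740,-160),(560,-160),(560,120)]
M=cv2.getPerspectiveTransform(np.float32([proj(c,[a,b,60]) for a,b in W]),np.float32([[0,0],[1120,0],[1120,720],[0,720]]))
r=cv2.warpPerspective(c["color"],M,(1120,720),flags=cv2.INTER_CUBIC).astype(int)
mk=cv2.morphologyEx((r[...,1]-r[...,0]>3).astype(np.uint8),cv2.MORPH_CLOSE,np.ones((45,45)))
cs,_=cv2.findContours(mk,cv2.RETR_EXTERNAL,cv2.CHAIN_APPROX_NONE)
if cs:
    q=cv2.minAreaRect(max(cs,key=cv2.contourArea)); w=np.array([740-q[0][1]/4,120-q[0][0]/4,60,1])
    print("coaster",(np.linalg.inv(S)@w)[:2],np.array(q[1])/4,q[2])
if len(sys.argv)>1:
    a=[]
    for n in("top","side"):
        c=eyes.camera(n); p=proj(c,[620,0,60]).astype(int)
        a.append(cv2.resize(c["color"][p[1]-60:p[1]+60,p[0]-75:p[0]+75,::-1],(400,320),interpolation=cv2.INTER_CUBIC))
    cv2.imwrite("pics/"+sys.argv[1],np.hstack(a))
E
python3 look.py
```

```text
[-57.08   8.7   -0.29] [-4.47 -0.17  3.37] [-0.33  0.34 -0.62] [ 0.44  0.66  2.16 -1.04  0.91 -0.4 ] 7.1
coaster [25.42  6.47] [91.12 88.16] 80.53767395019531
```

>>> {"name": "apply_moves", "arguments": {
  "series": [
    [[-1,-0.2,-0.2],[0,0,0],20],
    [[-2,-0.3,-0.3],[0,0,0],20],
    [[-3,-0.3,-0.3],[0,0,0],20],
    [[-4,-0.3,-0.3],[0,0,0],20]
  ]
}}

```text
time_s: 7.55
eef_pos: [466.8, -26.3, 93.9]
tcp_rot: [-0.244, 2.833, -1.173]
force: [-2.8, -0.8, -0.0]
finger_gap: 0.254
gripper_force: 96.3
```

```bash
python3 look.py
```

```text
[-52.89   9.04   0.05] [-2.84 -0.8  -0.01] [ 0.18  0.28 -0.32] [ 0.44  0.66  2.15 -1.03  0.92 -0.4 ] 7.55
coaster [25.46  6.55] [90.91 88.31] 80.34502410888672
```

>>> {"name": "apply_moves", "arguments": {
  "series": [
    [[-3,0,0],[0,0,0],20],
    [[-6,0,0],[0,0,0],20],
    [[-9,0,0],[0,0,0],20],
    [[-12,0,0],[0,0,0],20],
    [[-15,0,0],[0,0,0],20],
    [[-18,0,0],[0,0,0],20],
    [[-21,0,0],[0,0,0],20],
    [[-24,0,0],[0,0,0],20]
  ]
}}

```text
time_s: 8.4
eef_pos: [490.5, -22.3, 94.0]
tcp_rot: [-0.243, 2.833, -1.173]
force: [-3.4, -0.4, 0.1]
finger_gap: 0.256
gripper_force: 96.3
```

```bash
python3 look.py
```

```text
[-28.82   8.92   0.12] [-3.42 -0.39  0.07] [ 0.11  0.41 -0.4 ] [ 0.43  0.68  2.1  -1.02  0.93 -0.45] 8.4
coaster [25.43  6.6 ] [90.85 88.49] 80.18070220947266
```

>>> {"name": "apply_moves", "arguments": {
  "series": [
    [[-4,0,0],[0,0,0],20],
    [[-8,0,0],[0,0,0],20],
    [[-12,0,0],[0,0,0],20],
    [[-16,0,0],[0,0,0],20],
    [[-20,0,0],[0,0,0],20],
    [[-24,0,0],[0,0,0],20],
    [[-28,0,0],[0,0,0],20],
    [[-32,0,0],[0,0,0],20],
    [[-36,0,0],[0,0,0],20],
    [[-40,0,0],[0,0,0],20]
  ]
}}

```text
time_s: 9.45
eef_pos: [530.0, -15.5, 94.0]
tcp_rot: [-0.243, 2.833, -1.173]
force: [-4.3, -0.0, 0.3]
finger_gap: 0.261
gripper_force: 96.3
```

```bash
python3 look.py g3.png
```

```text
[11.26  8.94  0.11] [-4.26 -0.04  0.25] [ 0.11  0.5  -0.62] [ 0.41  0.7   2.01 -0.99  0.96 -0.52] 9.45
coaster [25.64  6.47] [91.53 88.32] 80.58737182617188
```

View pics/g3.png

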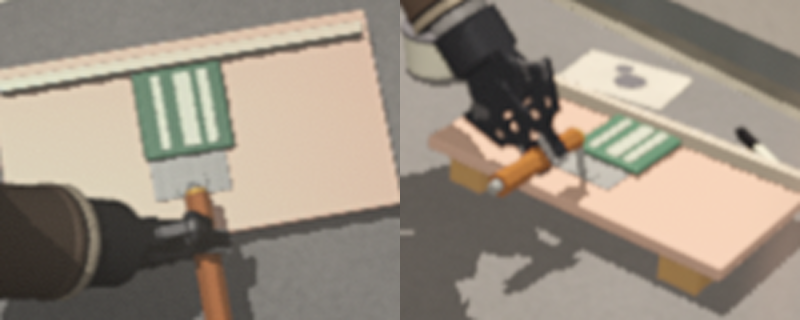

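>>> {"name": "apply_moves", "arguments": {
  "series": [
    [[-4,0,0],[0,0,0],20],
    [[-8,0,0],[0,0,0],20],
    [[-10,0,0],[0,0,0],20],
    [[-11,0,0],[0,0,0],20],
    [[-12,0,0],[0,0,0],20],
    [[-12,0,0],[0,0,0],20]
  ]
}}

```text
time_s: 10.2
eef_pos: [541.6, -13.4, 94.0]
tcp_rot: [-0.243, 2.833, -1.173]
force: [-2.6, -0.2, 0.1]
finger_gap: 0.256
gripper_force: 96.2
```

```bash
python3 look.py
```

```text
[23.1   9.    0.13] [-2.63 -0.24  0.08] [ 0.3   0.23 -0.33] [ 0.4   0.71  1.98 -0.99  0.97 -0.54] 10.2
coaster [25.62  6.65] [91.49 88.19] 80.35195922851562
```

>>> {"name": "apply_moves", "arguments": {
  "series": [
    [[-0.7,0,0],[0,0,0],20],
    [[-1.3,0,0],[0,0,0],20],
    [[-2,0,0],[0,0,0],20],
    [[-2,0,0],[0,0,0],20]
  ]
}}

```text
time_s: 10.65
eef_pos: [543.7, -13.1, 94.0]
tcp_rot: [-0.244, 2.833, -1.173]
force: [-1.3, -0.9, -0.6]
finger_gap: 0.258
gripper_force: 96.2
```

>>> {"name": "apply_moves", "arguments": {
  "series": [
    [[-0.6,0,0],[0,0,0],20],
    [[-1.2,0,0],[0,0,0],20],
    [[-1.2,0,0],[0,0,0],20]
  ]
}}

```text
time_s: 10.95
eef_pos: [544.7, -12.9, 94.0]
tcp_rot: [-0.243, 2.833, -1.173]
force: [-1.8, -0.9, 0.4]
finger_gap: 0.257
gripper_force: 96.1
```

>>> {"name": "apply_moves", "arguments": {
  "series": [
    [[-0.6,0,0],[0,0,0],20],
    [[-1.2,0,0],[0,0,0],20],
    [[-1.2,0,0],[0,0,0],20]
  ]
}}

```text
time_s: 11.25
eef_pos: [544.9, -13.2, 94.0]
tcp_rot: [-0.243, 2.834, -1.175]
force: [-8.0, -1.1, 1.3]
finger_gap: 0.257
gripper_force: 96.4
```

```bash
python3 look.py; cat > roll.py <<'E'
from pl import *
import sys
def pose(th,e=0,d=7.5,dy=0,x=22,yC=-31.5):
    t=np.radians(th);u=np.array([np.cos(t),np.sin(t)]);n=np.array([-np.sin(t),np.cos(t)])
    o=np.array([yC+dy,5+e])-6.5*n+(d+33)*u
    return sp(x,o[0],o[1],roll=th)
E
python3 - <<'E'
from roll import *
g=G()
rows([pose(0,e=4.5,x=26)@g,pose(0,e=5,x=23)@g]+[pose(t,e=5-4*t/28)@g for t in range(4,29,4)],20)
E
```

```text
[26.26  8.51 -0.06] [-7.97 -1.12  1.31] [-0.08  0.84 -0.91] [ 0.4   0.71  1.97 -0.98  0.97 -0.55] 11.25
coaster [25.58  6.57] [91.66 88.41] 80.28330993652344
[[0.3, -1.8, -2.3], [-0.001, -0.001, 0.001], 20]
[[3.3, -2.1, -2.7], [-0.001, -0.001, 0.001], 20]
[[4.3, -5.0, -1.7], [-0.071, -0.001, 0.001], 20]
[[4.3, -7.8, -0.6], [-0.14, -0.001, 0.001], 20]
[[4.3, -10.6, 0.8], [-0.21, -0.001, 0.001], 20]
[[4.3, -13.3, 2.4], [-0.28, -0.001, 0.001], 20]
[[4.3, -15.9, 4.2], [-0.35, -0.001, 0.0], 20]
[[4.3, -18.4, 6.2], [-0.42, -0.001, 0.0], 20]
[[4.3, -20.8, 8.4], [-0.489, -0.001, 0.0], 20]
```

>>> {"name": "apply_moves", "arguments": {
  "series": [
    [[0.6,-1.8,-2.2],[0,0,0],20],
    [[4,-2.1,-2.7],[0,0,0],20],
    [[5,-5,-1.7],[-0.071,0,0],20],
    [[5,-7.8,-0.6],[-0.14,0,0],20],
    [[5,-10.6,0.8],[-0.21,0,0],20],
    [[5,-13.3,2.4],[-0.28,0,0],20],
    [[5,-15.9,4.2],[-0.35,0,0],20],
    [[5,-18.4,6.2],[-0.42,0,0],20],
    [[5,-20.8,8.4],[-0.489,0,0],20]
  ]
}}

```text
time_s: 12.2
eef_pos: [544.7, -34.0, 103.3]
tcp_rot: [-0.265, 3.07, -0.454]
force: [-0.4, -0.1, -2.2]
finger_gap: 0.258
gripper_force: 96.0
```

```bash
python3 look.py g4.png; python3 - <<'E'
from roll import *
g=G()
rows([pose(t,e=1)@g for t in range(32,69,4)],20)
E
```

```text
[22.62  7.69 20.05] [-0.36 -0.11 -2.23] [0.19 0.34 0.03] [ 0.08  0.51  2.   -0.49  0.66 -1.27] 12.2
coaster [ 24.29 -34.44] [92.37 23.12] 66.62319946289062
[[0.4, -2.2, 0.8], [-0.07, 0.001, -0.002], 20]
[[0.4, -5.5, 1.5], [-0.14, 0.001, -0.002], 20]
[[0.4, -8.7, 2.5], [-0.21, 0.001, -0.002], 20]
[[0.4, -11.8, 3.6], [-0.28, 0.001, -0.002], 20]
[[0.4, -14.8, 5.0], [-0.35, 0.001, -0.002], 20]
[[0.4, -17.7, 6.6], [-0.42, 0.001, -0.002], 20]
[[0.4, -20.5, 8.4], [-0.489, 0.001, -0.002], 20]
[[0.4, -23.1, 10.4], [-0.559, 0.001, -0.002], 20]
[[0.4, -25.6, 12.6], [-0.629, 0.001, -0.002], 20]
[[0.4, -28.0, 14.9], [-0.699, 0.002, -0.002], 20]
```

View pics/g4.png

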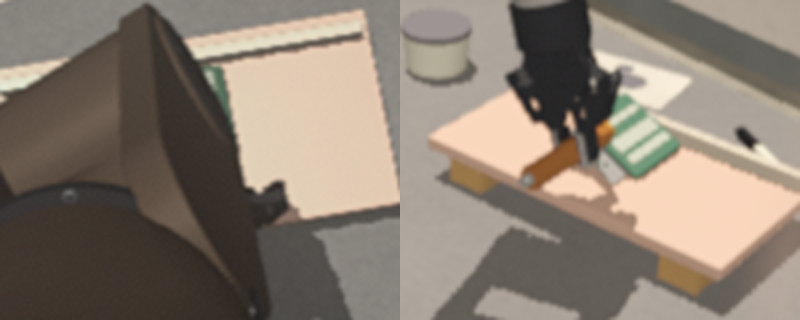

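>>> {"name": "apply_moves", "arguments": {
  "series": [
    [[0.4,-2.2,0.8],[-0.07,0,0],20],
    [[0.4,-5.5,1.5],[-0.14,0,0],20],
    [[0.4,-8.7,2.5],[-0.21,0,0],20],
    [[0.4,-11.8,3.6],[-0.28,0,0],20],
    [[0.4,-14.8,5],[-0.35,0,0],20],
    [[0.4,-17.7,6.6],[-0.42,0,0],20],
    [[0.4,-20.5,8.4],[-0.489,0,0],20],
    [[0.4,-23.1,10.4],[-0.559,0,0],20]
  ]
}}

```text
time_s: 13.15
eef_pos: [547.6, -58.0, 99.2]
tcp_rot: [0.266, -3.078, -0.41]
force: [-0.5, 0.2, -2.7]
finger_gap: 0.26
gripper_force: 96.1
```

```bash
python3 look.py g5.png
```

```text
[21.26 -3.31 36.74] [-0.47  0.18 -2.73] [-0.23  0.21  0.12] [-0.32  0.57  1.87  0.31  0.85 -2.28] 13.15
coaster [ 31.02 -14.95] [109.52  53.77] 78.76555633544922
```

View pics/g5.png

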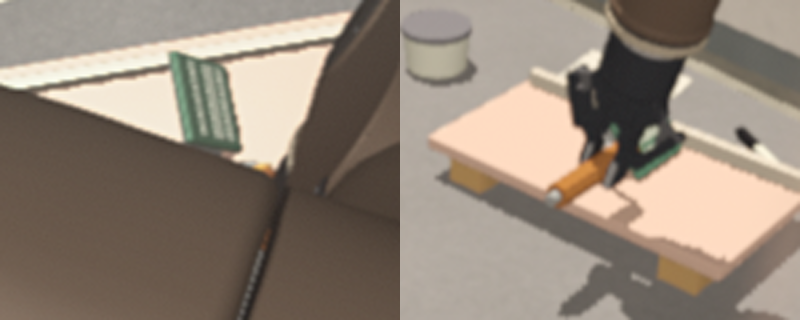

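```bash
cat > kin.py <<'E'
from roll import *
from scipy.optimize import least_squares
D=[([1.176,.48,1.596,0,1.065,-.047],[221.515,611.084,231.297],None),
([.96,.85,1.45,-.41,1.53,-.44],[406.72,376.54,124.18],[-.001,-2.901,1.203]),
([.49,.49,2.29,-.98,.95,-.43],[390.6,-42.3,154.3],[-.245,2.832,-1.172]),
([.40,.71,1.98,-.99,.97,-.54],[541.6,-13.4,94.0],[-.243,2.833,-1.173]),
([.08,.51,2.0,-.49,.66,-1.27],[544.7,-34,103.3],[-.265,3.07,-.454]),
([.44,.66,2.16,-1.04,.91,-.4],[462.7,-27.3,93.6],[-.243,2.833,-1.174])]
o=get_obs(); D.append((list(o["joints"]),list(o["eef_pos"]),list(o["tcp_rot"])))
def fk(q,p):
    h,a1,a2,a3,d4,L=p
    E=lambda a,t:Ro.from_euler(a,t).as_matrix()
    A=E('z',q[0])@E('y',q[1]); pos=np.array([0,0,h])+E('z',q[0])@[a1,0,0]+A@[0,0,a2]
    B=A@E('y',q[2]); pos=pos+B@[a3,0,d4]
    Rr=B@E('z',q[3])@E('y',q[4])@E('z',q[5])
    return Rr, pos+Rr@[0,0,L]
C0=Ro.from_euler('z',np.pi/2).as_matrix()
def fit():
    return least_squares(lambda p:np.concatenate([fk(q,p)[1]-x for q,x,_ in D]),[400,50,500,0,500,200],loss="soft_l1",f_scale=5)
def ik(M,q0,p):
    f=lambda q:np.r_[(fk(q,p)[1]-M[:3,3])/300,Ro.from_matrix((fk(q,p)[0]@CC).T@M[:3,:3]).as_rotvec()]
    r=least_squares(f,q0); return r.x,np.abs(r.fun).max()
r=fit(); P=r.x
CC=Ro.from_matrix(np.mean([fk(D[-1][0],P)[0].T@Ro.from_rotvec(D[-1][2]).as_matrix()],0)).as_matrix()
E
python3 - <<'E'
from kin import *
np.set_printoptions(precision=3,suppress=True)
print(P,[np.linalg.norm(fk(q,P)[1]-x).round(1) for q,x,_ in D])
for q,_,w in D[1:]: print((Ro.from_matrix((fk(q,P)[0]@CC).T)*Ro.from_rotvec(w)).as_rotvec())
q=np.array(D[-1][0]); g=G()
for t in range(60,116,8):
    q,e=ik(pose(t,e=1)@g,q,P); print(t,q,e)
E
```

```text
[338.048  43.21  542.888  53.953 445.238 328.902] [np.float64(31.8), np.float64(20.1), np.float64(10.4), np.float64(5.1), np.float64(17.9), np.float64(3.3), np.float64(40.2)]
[ 0.006 -0.005 -0.002]
[-0.004  0.003  0.007]
[-0.002 -0.    -0.001]
[-0.001  0.001  0.001]
[0.002 0.002 0.006]
[0. 0. 0.]
60 [-0.25   0.573  1.874  0.326  0.831 -2.229] 1.0014121226442723e-12
68 [-0.325  0.626  1.826  0.441  0.937 -2.375] 3.789561257387201e-16
76 [-0.39   0.692  1.773  0.527  1.052 -2.484] 7.579122514774402e-16
84 [-0.446  0.766  1.715  0.592  1.17  -2.567] 2.3101661383861936e-09
92 [-0.491  0.847  1.655  0.644  1.289 -2.629] 5.4660930004502e-10
100 [-0.528  0.933  1.592  0.689  1.408 -2.676] 1.991998980580926e-10
108 [-0.557  1.022  1.527  0.729  1.525 -2.711] 8.578278235897111e-11
```

```bash
python3 - <<'E'
from roll import *
g=G()
rows([pose(t,e=1,d=7.5+max(0,t-76)*.35)@g for t in range(63,88,3)],20)
E
```

```text
[[-0.8, -3.0, -1.4], [-0.053, -0.003, -0.001], 20]
[[-0.8, -5.4, -0.9], [-0.105, -0.003, -0.001], 20]
[[-0.9, -7.8, -0.3], [-0.157, -0.003, -0.001], 20]
[[-0.9, -10.2, 0.5], [-0.21, -0.003, -0.002], 20]
[[-0.9, -12.5, 1.3], [-0.262, -0.003, -0.002], 20]
[[-0.9, -14.5, 1.7], [-0.314, -0.003, -0.002], 20]
[[-0.9, -16.3, 1.8], [-0.367, -0.003, -0.002], 20]
[[-0.9, -18.2, 2.0], [-0.419, -0.003, -0.002], 20]
[[-0.9, -20.1, 2.3], [-0.472, -0.002, -0.002], 20]
```

```bash
python3 - <<'E'
from roll import *
g=G(); P=lambda t:pose(t,e=1,d=7.5+max(0,t-76)*.35)@g
rows([P(t) for t in range(63,88,3)],20,P(60))
E
```

```text
[[-0.0, -2.5, 0.4], [-0.052, 0.0, 0.0], 20]
[[-0.0, -4.9, 0.8], [-0.105, 0.0, 0.0], 20]
[[-0.0, -7.3, 1.5], [-0.157, 0.0, 0.0], 20]
[[-0.0, -9.7, 2.2], [-0.209, 0.0, 0.0], 20]
[[-0.0, -12.0, 3.1], [-0.262, 0.0, 0.0], 20]
[[-0.0, -14.0, 3.4], [-0.314, 0.0, 0.0], 20]
[[-0.0, -15.8, 3.6], [-0.367, 0.0, 0.0], 20]
[[-0.0, -17.7, 3.8], [-0.419, 0.0, 0.0], 20]
[[-0.0, -19.6, 4.0], [-0.471, 0.0, 0.0], 20]
```

>>> {"name": "apply_moves", "arguments": {
  "series": [
    [[0,-2.5,0.4],[-0.052,0,0],20],
    [[0,-4.9,0.8],[-0.105,0,0],20],
    [[0,-7.3,1.5],[-0.157,0,0],20],
    [[0,-9.7,2.2],[-0.209,0,0],20],
    [[0,-12,3.1],[-0.262,0,0],20],
    [[0,-14,3.4],[-0.314,0,0],20],
    [[0,-15.8,3.6],[-0.367,0,0],20],
    [[0,-17.7,3.8],[-0.419,0,0],20]
  ]
}}

```text
time_s: 14.1
eef_pos: [550.2, -73.5, 90.9]
tcp_rot: [0.25, -2.894, -1.025]
force: [-0.5, 1.2, -2.9]
finger_gap: 0.26
gripper_force: 96.2
```

```bash
python3 look.py g6.png; python3 - <<'E'
from roll import *
g=G(); P=lambda t:pose(t,e=1,d=7.5+max(0,t-76)*.35)@g
rows([P(t) for t in range(86,110,2)],20,P(84))
M=np.linalg.inv(S)@spat(); print(Ro.from_matrix(M[:3,:3]).as_rotvec(degrees=True))
E
```

```text
[ 21.17 -17.64  46.88] [-0.45  1.18 -2.92] [-0.56  0.09  0.05] [-0.52  0.76  1.71  0.54  1.21 -2.6 ] 14.1
[[-0.0, -1.2, -0.4], [-0.035, 0.0, 0.0], 20]
[[-0.0, -2.5, -0.7], [-0.07, 0.0, 0.0], 20]
[[-0.0, -3.8, -1.0], [-0.105, 0.0, 0.0], 20]
[[-0.0, -5.1, -1.2], [-0.14, 0.0, 0.0], 20]
[[-0.0, -6.5, -1.5], [-0.175, 0.0, 0.0], 20]
[[-0.0, -7.9, -1.7], [-0.209, 0.0, 0.0], 20]
[[-0.0, -9.3, -1.9], [-0.244, 0.0, 0.0], 20]
[[-0.0, -10.7, -2.0], [-0.279, 0.0, 0.0], 20]
[[-0.0, -12.2, -2.1], [-0.314, 0.0, 0.0], 20]
[[-0.0, -13.6, -2.1], [-0.349, 0.0, 0.0], 20]
[[-0.0, -15.1, -2.1], [-0.384, 0.0, 0.0], 20]
[[-0.0, -16.7, -2.1], [-0.419, 0.0, 0.0], 20]
[ 8.39417764e+01  2.34018203e-01 -6.76210246e-02]
```

View pics/g6.png

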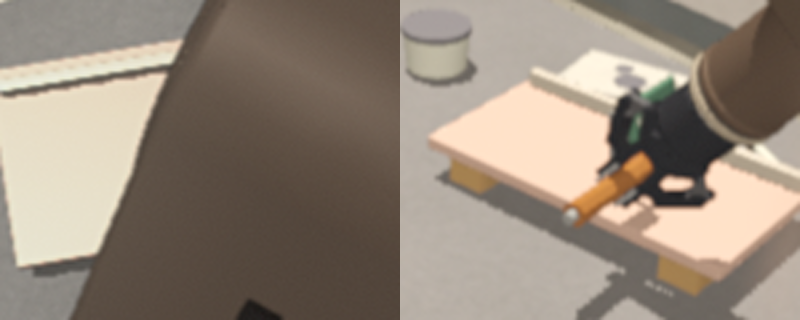

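>>> {"name": "apply_moves", "arguments": {
  "series": [
    [[0,-1.2,-0.4],[-0.035,0,0],20],
    [[0,-2.5,-0.7],[-0.07,0,0],20],
    [[0,-3.8,-1],[-0.105,0,0],20],
    [[0,-5.1,-1.2],[-0.14,0,0],20],
    [[0,-6.5,-1.5],[-0.175,0,0],20],
    [[0,-7.9,-1.7],[-0.209,0,0],20],
    [[0,-9.3,-1.9],[-0.244,0,0],20],
    [[0,-10.7,-2],[-0.279,0,0],20],
    [[0,-10.7,-2],[-0.279,0,0],20]
  ]
}}

```text
time_s: 15.15
eef_pos: [552.2, -83.3, 85.3]
tcp_rot: [0.233, -2.706, -1.407]
force: [-0.2, -0.2, -1.4]
finger_gap: 0.26
gripper_force: 96.3
```

```bash
python3 look.py g7.png
```

```text
[ 21.53 -31.29  53.51] [-0.21 -0.17 -1.36] [-0.74 -0.    0.  ] [-0.61  0.93  1.58  0.63  1.45 -2.7 ] 15.15
coaster [ 36.36 -54.68] [95.51 14.9 ] 80.80119323730469
```

View pics/g7.png

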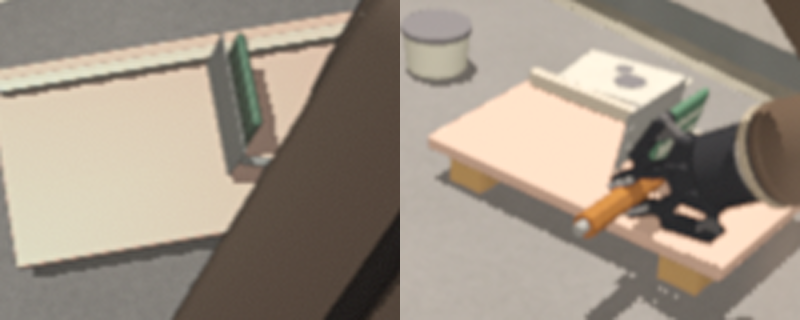

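>>> {"name": "apply_moves", "arguments": {
  "series": [
    [[0,-1.5,0],[-0.035,0,0],20],
    [[0,-2.9,0],[-0.07,0,0],20],
    [[0,-2.9,0],[-0.07,0,0],20],
    [[0,-2.9,0],[-0.07,0,0],20]
  ]
}}

```text
time_s: 15.7
eef_pos: [552.8, -85.8, 83.1]
tcp_rot: [0.227, -2.652, -1.503]
force: [1.0, 0.1, -2.3]
finger_gap: 0.255
gripper_force: 96.3
```

```bash
python3 look.py; python3 - <<'E'
from h import *
for n in("top","side"):
    c=eyes.camera(n); im=c["color"].astype(int)
    m=(im[...,1]-im[...,0]>8)
    a,b=proj(c,[650,-50,70]).astype(int); w=np.zeros_like(m); w[b-60:b+60,a-60:a+60]=1; m&=w.astype(bool)
    ys,xs=np.nonzero(m); print(n,len(xs),[ (xs.min(),xs.max(),ys.min(),ys.max()) if len(xs) else 0])
    print([ (k["pixel"],k["score"]) for k in mark_of(c,"coaster")[:2]])
E
```

```text
[ 21.8  -35.58  54.54] [ 0.96  0.13 -2.33] [-0.78  0.02  0.03] [-0.62  0.97  1.55  0.65  1.51 -2.72] 15.7
coaster [ 21.96 -95.36] [94.   86.09] 78.49226379394531
top 951 [(np.int64(339), np.int64(373), np.int64(143), np.int64(179))]
[([358.8, 162.0], 0.6)]
side 2 [(np.int64(388), np.int64(389), np.int64(244), np.int64(244))]
[]
```

```bash
cat > back.py <<'E'
from pl import *
import sys
g=G(); Sp=np.array(json.load(open("home.json")))
def inter(A,B,n):
    w=Ro.from_matrix(A[:3,:3].T@B[:3,:3]).as_rotvec()
    return [T(A[:3,:3]@Ro.from_rotvec(w*k/n).as_matrix(),A[:3,3]+(B[:3,3]-A[:3,3])*k/n) for k in range(1,n+1)]
E
python3 - <<'E'
from back import *
A=spat(); B=sp(20,10,90,roll=100); Cc=sp(-10,20,100,roll=50)
rows([m@g for m in inter(A,B,3)+inter(B,Cc,7)],20)
E
```

```text
[[0.7, 18.3, 6.1], [0.023, -0.0, 0.0], 20]
[[1.3, 36.5, 12.3], [0.047, -0.0, 0.001], 20]
[[2.0, 54.8, 18.5], [0.07, -0.0, 0.001], 20]
[[6.3, 60.3, 14.5], [0.195, -0.0, 0.001], 20]
[[10.6, 66.3, 11.1], [0.32, -0.0, 0.001], 20]
[[14.8, 72.7, 8.2], [0.444, -0.0, 0.001], 20]
[[19.1, 79.6, 5.8], [0.569, -0.0, 0.001], 20]
[[23.4, 86.7, 4.1], [0.694, -0.0, 0.001], 20]
[[27.7, 94.1, 3.0], [0.818, -0.0, 0.001], 20]
[[32.0, 101.6, 2.7], [0.943, -0.0, 0.001], 20]
```

>>> {"name": "apply_moves", "arguments": {
  "series": [
    [[0.7,18,6],[0.023,0,0],20],
    [[1.3,36,12],[0.047,0,0],20],
    [[2,55,18],[0.07,0,0],20],
    [[6,60,14.5],[0.195,0,0],20],
    [[10.6,66,11],[0.32,0,0],20],
    [[15,73,8],[0.444,0,0],20],
    [[19,80,6],[0.569,0,0],20],
    [[23.5,87,4],[0.694,0,0],20],
    [[28,94,3],[0.818,0,0],20],
    [[32,102,2.7],[0.943,0,0],20]
  ]
}}

```text
time_s: 16.95
eef_pos: [512.2, -37.2, 171.2]
tcp_rot: [0.268, -3.124, -0.13]
force: [-1.4, -0.2, -2.8]
finger_gap: 0.259
gripper_force: 96.1
```

```bash
python3 look.py; python3 - <<'E'
from back import *
A=spat(); B=sp(-60,60,95)
U=Sp.copy();U[2,3]=110
rows([m@g for m in inter(A,B,8)],20)
print();rows([m@g for m in inter(B,U,9)],20,B@g)
E
```

```text
[ -9.87  20.07 101.75] [-1.35 -0.22 -2.79] [-0.16  0.19  0.02] [-0.19  0.38  1.95  0.11  0.84 -2.  ] 16.95
[[6.2, 7.4, -2.8], [0.108, 0.0, -0.0], 20]
[[12.4, 15.2, -5.3], [0.215, 0.001, -0.0], 20]
[[18.6, 23.3, -7.4], [0.323, 0.001, -0.001], 20]
[[24.8, 31.9, -9.2], [0.43, 0.001, -0.001], 20]
[[30.9, 40.7, -10.5], [0.538, 0.002, -0.001], 20]
[[37.1, 49.8, -11.3], [0.645, 0.002, -0.001], 20]
[[43.3, 59.1, -11.7], [0.753, 0.003, -0.001], 20]
[[49.5, 68.5, -11.5], [0.86, 0.003, -0.001], 20]

[[-0.1, 24.2, -18.7], [0.0, 0.013, 0.013], 20]
[[-0.2, 48.5, -37.5], [0.0, 0.027, 0.027], 20]
[[-0.4, 72.8, -56.2], [0.0, 0.04, 0.04], 20]
[[-0.6, 97.0, -75.0], [0.0, 0.054, 0.054], 20]
[[-0.9, 121.3, -93.7], [0.0, 0.067, 0.067], 20]
[[-1.2, 145.5, -112.5], [0.0, 0.08, 0.08], 20]
[[-1.5, 169.8, -131.2], [0.0, 0.094, 0.094], 20]
[[-2.0, 194.0, -149.9], [0.0, 0.107, 0.107], 20]
[[-2.4, 218.3, -168.7], [0.0, 0.121, 0.121], 20]
```

>>> {"name": "apply_moves", "arguments": {
  "series": [
    [[6,7.4,-2.8],[0.108,0,0],20],
    [[12.4,15,-5.3],[0.215,0,0],20],
    [[18.6,23,-7.4],[0.323,0,0],20],
    [[25,32,-9],[0.43,0,0],20],
    [[31,41,-10.5],[0.538,0,0],20],
    [[37,50,-11.3],[0.645,0,0],20],
    [[43,59,-11.7],[0.753,0,0],20],
    [[49.5,68.5,-11.5],[0.86,0,0],20]
  ]
}}

```text
time_s: 17.8
eef_pos: [451.8, 21.2, 188.1]
tcp_rot: [-0.243, 2.837, -1.159]
force: [-0.6, -0.3, -2.8]
finger_gap: 0.26
gripper_force: 96.2
```

>>> {"name": "apply_moves", "arguments": {
  "series": [
    [[0,24,-19],[0,0.013,0.013],20],
    [[0,48,-37],[0,0.027,0.027],20],
    [[0,73,-56],[0,0.04,0.04],20],
    [[-0.6,97,-75],[0,0.054,0.054],20],
    [[-1,121,-94],[0,0.067,0.067],20],
    [[-1,145,-112],[0,0.08,0.08],20],
    [[-1.5,170,-131],[0,0.094,0.094],20],
    [[-2,194,-150],[0,0.107,0.107],20],
    [[-2.4,218,-169],[0,0.121,0.121],20],
    [[-2.4,218,-169],[0,0.121,0.121],20]
  ]
}}

```text
time_s: 18.8
eef_pos: [407.0, 294.4, 155.4]
tcp_rot: [0.003, -2.91, 1.18]
force: [-0.1, 0.3, -1.3]
finger_gap: 0.258
gripper_force: 96.3
```

```bash
python3 look.py; python3 - <<'E'
from back import *
print(spat()[:3,3],Sp[:3,3])
L=[]
for z in(40,15,6,2,.5):
    U=Sp.copy();U[2,3]=z;L.append(U@g)
rows(L,20)
E
```

```text
[-57.19 313.35  61.38] [-0.05  0.33 -1.33] [0.52 0.17 0.03] [ 0.89  0.73  1.64 -0.46  1.44 -0.46] 18.8
coaster [ 22.68 -93.91] [93.59 87.81] 79.4608154296875
[539.06456687 304.43520007 111.61883057] [539.         303.99755694   0.        ]
[[0.0, 50.3, 51.3], [0.013, -0.001, 0.003], 20]
[[-0.1, 67.8, 69.2], [0.013, -0.001, 0.003], 20]
[[-0.1, 74.0, 75.7], [0.013, -0.001, 0.003], 20]
[[-0.1, 76.8, 78.5], [0.013, -0.001, 0.003], 20]
[[-0.1, 77.9, 79.6], [0.013, -0.001, 0.003], 20]
```

>>> {"name": "apply_moves", "arguments": {
  "series": [
    [[0,25,26],[0.013,0,0.003],20],
    [[0,50,51],[0.013,0,0.003],20],
    [[0,60,61],[0.013,0,0.003],20],
    [[0,68,69],[0.013,0,0.003],20],
    [[0,72,73.5],[0.013,0,0.003],20],
    [[0,74,75.5],[0.013,0,0.003],20],
    [[0,76,77.5],[0.013,0,0.003],20],
    [[0,77.3,78.8],[0.013,0,0.003],20],
    [[0,77.3,78.8],[0.013,0,0.003],20]
  ]
}}

```text
time_s: 19.75
eef_pos: [407.3, 291.6, 46.1]
tcp_rot: [-0.003, -2.903, 1.202]
force: [-0.1, 0.2, -2.1]
finger_gap: 0.259
gripper_force: 96.2
```

```bash
python3 - <<'E'
from back import *
np.set_printoptions(precision=2,suppress=True)
M=spat();print(M[:3,3],Ro.from_matrix(M[:3,:3]).as_rotvec(degrees=True),get_obs()["force"])
E
```

```text
[539.48 302.5    2.3 ] [ 0.01 -0.01 -0.09] [-0.1   0.22 -2.07]
```

>>> {"name": "apply_moves", "arguments": {
  "series": [
    [[0,1.2,0.2],[0,0,0],20],
    [[0,2.4,0.4],[0,0,0],20],
    [[0,2.4,0.4],[0,0,0],20]
  ]
}}

```text
time_s: 20.05
eef_pos: [407.2, 292.9, 43.9]
tcp_rot: [-0.002, -2.902, 1.202]
force: [-0.6, -0.9, -0.6]
finger_gap: 0.26
gripper_force: 96.3
```

>>> {"name": "apply_moves", "arguments": {
  "series": [
    [[0,0,0],[0,0,0],27],
    [[0,0,0],[0,0,0],32],
    [[0,0,0],[0,0,0],45],
    [[0,0,0],[0,0,0],50],
    [[0,0,0],[0,0,0],50],
    [[0,0,-20],[0,0,0],50],
    [[0,0,-60],[0,0,0],50],
    [[0,0,-105],[0,0,0],50],
    [[0,0,-150],[0,0,0],50],
    [[0,0,-150],[0,0,0],50]
  ],
  "newtons": 20
}}

```text
time_s: 21.05
eef_pos: [408.4, 403.7, 153.4]
tcp_rot: [0.002, 2.902, -1.191]
force: [0.0, -0.8, -0.4]
finger_gap: 0.586
gripper_force: 0.0
```

```bash
sed -i 's/^c=eyes.*$/c=eyes.camera("top"); s=eyes.camera("side")/; s/>30/>30/' seg.py; python3 look.py; python3 - <<'E'
from h import *
np.set_printoptions(precision=1,suppress=True)
o=get_obs();print(o["eef_pos"],o["force"],o["finger_gap"])
c=eyes.camera("top"); s=eyes.camera("side")
for q,z in(("spatula",0),("coaster",55),("frit_jar",0),("wash_tub",0),("pliers",0),("brick",0)):
    for cam in(c,s): print(q,[(onz(cam,m["pixel"],z),round(m["score"],2)) for m in mark_of(cam,q)[:3]])
# blade rectified at z=0: bright grey box
W=[(620,420),(620,210),(455,210),(455,420)]
for cam in (c,s):
    M=cv2.getPerspectiveTransform(np.float32([proj(cam,[a,b,0]) for a,b in W]),np.float32([[0,0],[420,0],[420,330],[0,330]]))
    r=cv2.warpPerspective(cam["color"],M,(420,330)).astype(int)
    m=((r.min(2)>125)&(r.max(2)-r.min(2)<25)).astype(np.uint8)
    k=max(cv2.findContours(m,0,2)[0],key=cv2.contourArea);q=cv2.minAreaRect(k);print("blade",620-q[0][1]/2,420-q[0][0]/2,np.array(q[1])/2,q[2])
# colour sample of the coaster face (strips would be pale)
p=[proj(c,x) for x in ([654.6+dx,-81+dy,60] for dx in(-25,0,25) for dy in(-30,-20,-10,0,10,20,30))]
print([c["color"][int(round(v)),int(round(u))].tolist() for u,v in p])
E
```

```text
[-37.02 420.24  60.14] [ 0.   -0.83 -0.39] [ 0.41  0.01 -0.01] [ 0.98  0.84  1.38 -0.4   1.6  -0.45] 21.05
coaster [ 22.71 -93.9 ] [93.74 87.5 ] 79.69515228271484
[407.8 401.3 151.3] [-0.7  0.4 -0.8] 0.5850598099545754
spatula [(array([536.6, 302.9,   0. ]), 0.7)]
spatula [(array([552.9, 328.9,   0. ]), 0.96)]
coaster [(array([679.8, -75.7,  55. ]), 0.86)]
coaster [(array([686.7, -72.6,  55. ]), 0.81)]
frit_jar [(array([ 348.9, -316.3,    0. ]), 0.61)]
frit_jar [(array([ 363.2, -320.3,    0. ]), 0.6)]
wash_tub [(array([702.8, 387. ,   0. ]), 0.87), (array([358.5, 309.9,   0. ]), 0.73)]
wash_tub [(array([690.4, 369.8,  -0. ]), 0.9)]
pliers [(array([ 675.5, -361.6,    0. ]), 0.86)]
pliers [(array([ 678.6, -371.3,    0. ]), 0.86), (array([773.9,  64.9,   0. ]), 0.48)]
brick [(array([388.8, 449.1,   0. ]), 0.97), (array([235.9, 352.3,   0. ]), 0.84), (array([357. , 304.6,   0. ]), 0.77)]
brick [(array([315.5, 177.9,   0. ]), 0.78), (array([385.6, 454.3,   0. ]), 0.63), (array([357.6, 305.1,   0. ]), 0.55)]
blade 527.25 305.5 [116.5  79. ] 90.0
blade 537.75 315.25 [164.5 209.5] 90.0
[[186, 165, 146], [187, 167, 147], [187, 168, 149], [188, 168, 149], [190, 171, 151], [191, 172, 152], [180, 162, 143], [90, 113, 94], [91, 114, 95], [92, 113, 95], [92, 115, 96], [94, 115, 96], [92, 114, 95], [93, 115, 96], [90, 112, 93], [91, 113, 94], [90, 113, 93], [91, 113, 94], [91, 114, 94], [92, 115, 95], [91, 114, 94]]
```

```bash
python3 - <<'E'
from pl import *
from scipy.optimize import minimize
D={}
for n in("top","side"):
    c=eyes.camera(n); im=c["color"].astype(int); m=(im[...,1]-im[...,0]>8)&(im[...,1]-im[...,2]>8)
    u,v=proj(c,[687,-81,55]).astype(int); w=np.zeros(m.shape,np.uint8); w[v-40:v+40,u-40:u+40]=1
    m=(m*w).astype(np.uint8); k=cv2.convexHull(max(cv2.findContours(m,0,1)[0],key=cv2.contourArea)); h=np.zeros_like(m); cv2.fillConvexPoly(h,k,1); D[n]=(c,h)
import itertools
Cn=np.array(list(itertools.product((-44,44),(-44,44),(-4,4))))
def iou(p,pr=0):
    s=0
    R=Ro.from_euler('zyx',[p[3],p[4],p[5]],degrees=True).as_matrix()
    for n,(c,h) in D.items():
        X=(S[:3,:3]@(R@Cn.T+np.array(p[:3])[:,None])).T+S[:3,3]
        q=np.array([proj(c,x) for x in X])+pr_off[n]
        a=np.zeros((480*4,640*4),np.uint8); cv2.fillConvexPoly(a,cv2.convexHull(np.int32(np.round((q+.5)*4))),1)
        b=cv2.resize(h,None,fx=4,fy=4,interpolation=cv2.INTER_NEAREST); s+=(a&b).sum()/(a|b).sum()
    return -s/2
pr_off={"top":0,"side":0}
for p in([22,-94,5,0,0,0],[22,-94,8,0,-6,0],[22,-94,12,0,-10,0]):
    r=minimize(iou,p,method="Nelder-Mead",options=dict(initial_simplex=np.array([p]+[np.array(p)+np.eye(6)[i]*3 for i in range(6)]),maxiter=250)); print(np.round(r.x,1),r.fun)
E
```

```text
[ 22.3 -94.4   5.3   1.1   1.4  -1.2] -0.9400551946186011
[ 22.8 -94.3   5.    1.1   1.7  -0.7] -0.9384965447945627
[ 22.1 -94.6   5.1   0.3   1.2  -3.5] -0.9383796876768673
```

The fit puts the coaster flat at (22, −94) on the shelf, showing plain green, so the strips are down. The spatula is back where it started and the gripper is clear, so I'll hand in.

```bash
python3 -c "
from plant import bot
print(bot.hand_in())"
```

```text
the job is handed in; nothing more can be done
None
```

The coaster is flipped: it lies flat on the shelf before the dam bar, strips down. The spatula is back in its brick with the blade on the bench, the robot is clear of everything, and the job is handed in; no verdict came back.

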